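# Hold the nut mill on pulse with its bayonet lid

## Task

The nut mill is loaded with hazelnuts for the cookie topping: pick up its lid (the one with the grip bar across it), set it fully down into the mill's collar with its two lugs in the two slots, and turn it clockwise against the spring until its pointers meet the pulse marks, about half-way and short of the lock click. The mill pulses only while the lid is held there, so finish still gripping the lid and holding it at the pulse marks; never let it go past the click into lock, and leave the other things on the bench where they stand.

Things in the scene. Friction and masses are not known exactly. Their poses are not given: they have to be found in the camera images.
- lid_bar (a point): The mill's loose lid, right way up on the bench: 95 mm across its black rim, 56 mm high, 0.14 kg. Point: centre of its grip bar, black, 66 mm long, 14 mm wide, 28 mm high, which stands on the pale clear crown; 42 mm above the lid's foot, 14 mm below the bar's top. x along the bar, z up; a half turn about z changes nothing. Below the rim is a skirt 72 mm across, 16 mm deep, its foot tapered to 62.
- lid_lug (a point): One of the lid's two lugs, round studs 11 mm wide and 6 mm high on opposite sides of the skirt, under the two ends of the grip bar, each with a small pointer on the rim above it. Point: the stud's middle, 37 mm from the lid's axis and 7 mm above the lid's foot.
- collar (a point): The mill, fixed on the bench: round steel body 125 mm across, black collar 100 mm across at its top. Point: centre of the collar's top face, 160 mm up, z up; x runs through the two slots. The opening is 76 mm across. With its lugs in the slots the lid drops until its rim rests on this face, its bar's centre then 26 mm above this point; turned clockwise (from above), the lugs go under the ledges.
- slot (a point): One of the two slots in the collar's inner edge, open upward, 20 mm wide, at the two ends of the collar's x axis; either lug fits either. Point: 41 mm from the axis, level with the collar's top.
- pulse_mark (a point): One of the two pulse marks: the bigger ribs outside the collar (9 mm wide, 18 mm high), each 40 degrees clockwise of a slot. The small ribs mark open (at the slots) and locked (82 degrees). Point: the rib's top, 53 mm from the axis. On pulse the lid's pointers stand over these ribs.
- switch (a joint): Turn (rad) of the sprung ring in the collar, 0 at rest, growing clockwise. The lugs meet it once the lid has turned 0.14 rad and carry it, so it reads the lid's turn less 0.14: 0.56 on pulse. The spring resists with 0.06 N m plus 0.16 per rad and turns a released lid back to the slots. From 0.8 spring balls add to this; past 1.0 the lid clicks into lock; stop at 1.29.
- tin_lid_mid (a point): Bystander: the plain steel lid of a tin, 94 mm across, 44 mm high, with a small round black knob 28 mm across and no lugs; it does not belong to the mill. This point is on its axis, 22 mm up. It and the mill's lid lie on either side of the mill, either way round.
- cutter_big: Bystander: a thin steel ring cutter, 64 mm across, 30 mm high; origin at the centre of its underside.
- cutter_small: Bystander: a thin steel ring cutter, 42 mm across, 30 mm high; origin at the centre of its underside.
- spatula: Bystander: a spatula lying crosswise on the bench to the left, 200 mm long along its x.
- nut_jar: Bystander: an amber glass jar, 80 mm across, 120 mm high; origin at the centre of its underside.
- shaker: Bystander: a metal sugar shaker, 70 mm across, 114 mm high; origin at the centre of its underside.

How it is judged:
On the way, in this order (a step that is already met when the one before it is completed fails the run):
1. the lid is fully down in the collar, lugs in the slots, not yet turned (z of lid_bar in the frame of collar below 0.029 m and horizontal distance between lid_bar and collar below 0.005 m and angle between the x axis of lid_bar and the x axis of collar, either way round below 0.3 rad and value of joint switch below 0.2 rad), for 0.1 s.
2. the lid is turned clockwise to the pulse marks (value of joint switch between 0.39 and 0.76 rad and z of lid_bar in the frame of collar below 0.03 m), for 0.2 s.
At the end, for the whole second after the job is handed in: Through the last second the fingers grip the lid (over 2 N); it sits on the collar (within 4 mm in height, 5 mm off-centre, 0.08 rad tilt), turned clockwise to the pulse marks within about 10 degrees (switch 0.39 to 0.76, bar 0.52 to 0.92 rad from the slots), and keeps still (all of step 2 and angle between the x axis of lid_bar and the x axis of collar, either way round between 0.52 and 0.92 rad and z of lid_bar in the frame of collar above 0.022 m and horizontal distance between lid_bar and collar below 0.005 m and angle between lid_bar's own z axis and vertical below 0.08 rad and velocity of joint switch between -0.1 and 0.1 rad/s and contact force between the fingers and lid above 2 N); the arm keeps its last pose, push and grip.
It fails at once if the lid goes past the click into lock (value of joint switch above 1 rad).
It fails at once if another thing on the bench is displaced by more than 30 mm (distance of any of tin_lid_mid, cutter_big, cutter_small, spatula, nut_jar, shaker from where it was at the start of the episode above 0.03 m).
It also fails if it takes over 58 s, if anything falls off the work surface, if the arm or the gripper's body presses on something with over 40 N, if the wrist force passes 120 N, or if a joint passes its speed limit or range.

## Robot

A 6-joint arm with a two-finger parallel gripper is mounted at the origin on the work surface. World frame = base frame: x ahead of the robot, y to its left, z up, the work surface at z = 0. Lengths are in m, angles in rad, forces in N, time in s.
With the tool pointing down it reaches from about 0.275 to 0.725 m from the base axis. Payload 15.9 kg.
Tool frame: the origin (TCP) lies on the centre line of the jaws, within the pads' length; the fingertips stand 8 mm ahead of it and the grasp point (between the pads) lies 11 mm behind it; z points along the fingers, x is the direction in which the jaws open and shut, and the axes are right-handed (so a half turn about z gives the same grasp; the last joint's range is limited). The gripper opens to 85 mm and grips with 20 to 120 N. Pads are 22 mm wide; open, the fingers measure 114 mm over their backs; the gripper's body (76 mm by 85 mm) begins 54 mm behind the grasp point. The pads swing forward as they close: fully open they stand 13 mm farther back than shut.
Start: joints at [-1.268, 0.213, -0.034, 1.323, 0, 1.571], TCP at [0.149, -0.477, 0.239] pointing down, gripper open.
Joint ranges: [-2.98, 2.98], [-0.74, 1.72], [-1.14, 1.35], [-2.1, 2.04], [-1.57, 1.44], [-3.14, 3.14]. Speed limits (rad/s): [1.89, 1.89, 2.39, 2.57, 3.14, 3.14].

## Interface

Orientations are given as a 3x3 rotation matrix whose columns are the frame's x, y, z axes.
In Python, from plant import ctrl gives the robot as it stands.
- The arm moves only by the tool arm_command, never from a script. Its argument "moves" is a list that holds one entry, the list of rows, each a list of 4 numbers: the shift along the tool's x, y, z in mm, then the turn about the tool's z in degrees. In form: [[[x, y, z, spin], ...]]. A call has 1 to 8 rows; each row shifts and turns the commanded pose from where the row before left it, along the tool's axes as they then stand; what a row does not reach is not made up. A row lasts 1/8 s, in which the tool goes at most 62.5 mm and 10.7 degrees, less where a joint would pass 70% of its speed; a pose out of reach is approached as far as the arm can. A call with a gripper value outside its range is refused whole. "hand" is the closure, from 0 (fully open) to 1 (shut), set as the call begins (left out, the last holds). The fingers move at their own pace and stop on an object; the grip force is fixed at half the most. Time passes only in rows, so rows that do not move let the fingers close. It gives the time, the measured TCP pose, the force and the opening at its end, in the units of the state.
- ctrl.get_state(): the state, without advancing time (a new reading comes with each control period).
- ctrl.read_camera(name): name is "scene" or "top"; returns a dict with "img" (420x560x3 uint8, red, green, blue), "vfov" (degrees; the focal length in pixels is half the picture's height over the tangent of half this angle, whatever the lens; pixels are square), "cx", "cy" (the principal point, pixels), "xyz" and "rotation" of the camera in the world. Camera axes: x right, y down, z forward; pixel columns grow to the right and rows downward; lengths in m; the calibration is good to about 2 mm. A picture is of the moment at which its call begins. There is no depth.
- ctrl.finish_job(): hands the job in, once; it reports no verdict.
Trained networks look in the newest picture that a camera, given by its name, has taken for a name from the list of things; names that differ only in an ending like _2 or _b are one class to them, and where a whole thing is asked for, a point or a joint stands for the part that bears it (a point fixed in the world has none). Each returns a list of dicts, best first, with "confidence" (0 to 1); they miss things now and then, are a little off and sometimes report something else, mostly with a low value. They report only what shows in the picture. A call takes as long as a camera call.
- ctrl.spot_in(camera, query): "centre" ([x, y, z] in m, in world coordinates, good to about 4 mm: the middle of the surface that is visible of it).
- ctrl.masks_of(camera, query): "region" (420x560 bool, what is visible of it).
- ctrl.spot_point(camera, query): "centre" ([x, y, z] in m, in world coordinates, good to about 4 mm: a listed point, or the origin of a listed thing).
The state is a dict: "time_s": time; "joint_pos": joint angles; "dq": joint speeds; "joint_torque": joint torques, N m; "eef_pos": TCP position; "ee_rot": TCP orientation; "ft_force": force on the tool from outside, world axes, zero at the start; "torque": the same for the moment, N m; "gripper_width": finger opening in m.
Only numpy, scipy, OpenCV 4.12 (cv2) and the standard library are available. Lean on these libraries where they do the work, as an engineer would, in place of code of your own. Each camera call takes 0.05 s, during which the arm holds its last target.

## Working session

There is one attempt and no reset: what is moved stays moved. The work goes in short steps, Python scripts to look and compute and a tool call to move; the robot and the scene stay as the last step left them, time stands still between calls to the robot, and variables do not carry over. Pictures are saved under pics/ and viewed, and the job is handed in when it is done.

Besides the shell and the picture viewer there is one more tool, called after "Call:" as name(argument=value, ...), one argument or row to a line, values as JSON. arm_command: Moves the arm, as the interface text tells. Its arguments: {"type":"object","properties":{"moves":{"type":"array","items":{"type":"array","items":{"type":"array","items":{"type":"number"}}}},"hand":{"type":"number"}},"required":["moves"]}

```bash
mkdir -p pics; ls; cat > h.py <<'E'
import numpy as np, cv2
from plant import ctrl
def snap(n,tag):
    c=ctrl.read_camera(n); cv2.imwrite(f'pics/{tag}.png',c['img'][:,:,::-1]); return c
def K(c):
    f=c['img'].shape[0]/2/np.tan(np.radians(c['vfov'])/2); return f
def proj(c,p):
    R=np.array(c['rotation']); q=R.T@(np.array(p)-np.array(c['xyz'])); f=K(c)
    return c['cx']+f*q[0]/q[2], c['cy']+f*q[1]/q[2]
def ray(c,u,v):
    f=K(c); d=np.array(c['rotation'])@np.array([(u-c['cx'])/f,(v-c['cy'])/f,1]); return np.array(c['xyz']),d
def atz(c,u,v,z):
    o,d=ray(c,u,v); return o+d*(z-o[2])/d[2]
E
python3 - <<'E'
from h import *
np.set_printoptions(precision=4,suppress=True)
for n in ['scene','top']:
    c=snap(n,n+'0'); print(n,c['vfov'],c['cx'],c['cy'],c['xyz'],np.array(c['rotation']).tolist())
    for q in ['lid_bar','lid_lug','collar','slot','pulse_mark','tin_lid_mid','cutter_big','cutter_small','spatula','nut_jar','shaker']:
        for r in ctrl.spot_point(n,q): print(q,np.round(r['centre'],4),round(r['confidence'],2),np.round(proj(c,r['centre'])))
s=ctrl.get_state(); print(s)
E
```

```text
pics
scene 56.121089309647495 275.151001467773 210.86445169158497 [ 1.0405 -0.0854  0.7707] [[0.23070895727858673, 0.7571782553295557, -0.6111092101151131], [0.9729698267219911, -0.18607499793574786, 0.13676919036021998], [-0.01015348807089885, -0.6261446995697573, -0.7796407646350288]]
lid_bar [0.4479 0.3174 0.0432] 0.89 [380. 184.]
lid_lug [0.476  0.3447 0.0062] 0.71 [392. 200.]
collar [ 0.5174 -0.0606  0.1595] 0.95 [231. 202.]
slot [ 0.5556 -0.0412  0.159 ] 0.89 [243. 215.]
pulse_mark [ 0.5698 -0.0687  0.1587] 0.93 [231. 223.]
pulse_mark [0.4472 0.3172 0.043 ] 0.75 [380. 183.]
tin_lid_mid [ 0.4501 -0.2667  0.0207] 0.73 [145. 235.]
cutter_big [ 0.4    -0.1514 -0.0004] 0.58 [193. 215.]
cutter_small [0.3884 0.1006 0.0034] 0.71 [290. 192.]
cutter_small [0.4766 0.3449 0.0004] 0.16 [391. 201.]
spatula [ 0.6153  0.365  -0.0021] 0.91 [424. 244.]
nut_jar [0.7048 0.1834 0.0003] 0.76 [365. 294.]
shaker [ 0.7152 -0.0234  0.0008] 0.97 [272. 320.]
top 46.48233063751915 279.93788118661627 217.0951075394494 [0.311  0.0254 1.3964] [[0.0006693199013733613, -0.981276110474883, 0.19260515834773304], 
[... 740 characters left out ...]
. 211.]
spatula [ 0.6175  0.3615 -0.    ] 0.59 [155. 206.]
nut_jar [0.706  0.1838 0.0027] 0.74 [217. 176.]
shaker [ 0.7099 -0.0243  0.0013] 0.96 [288. 176.]
{'time_s': 1.2, 'joint_pos': array([-1.2681,  0.2129, -0.0344,  1.3235,  0.    ,  1.5708]), 'dq': array([ 0.0004, -0.    , -0.0013, -0.0006, -0.0002,  0.0002]), 'joint_torque': array([ -0.0033, -68.5978,  48.7332,   0.0012,  -0.0003,   0.    ]), 'eef_pos': array([ 0.1491, -0.4772,  0.2393]), 'ee_rot': array([[ 0.2981, -0.9545,  0.    ],
       [-0.9545, -0.2981,  0.    ],
       [-0.    , -0.    , -1.    ]]), 'ft_force': array([-0.0873,  0.3141,  0.6514]), 'torque': array([-0.0223, -0.0073, -0.0293]), 'gripper_width': 0.0853799035283912}
```

View pics/scene0.png

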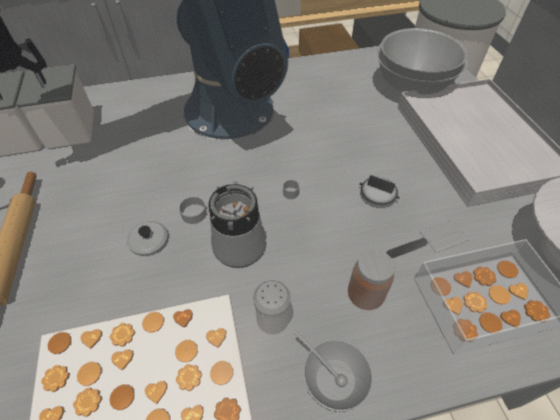

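View pics/top0.png

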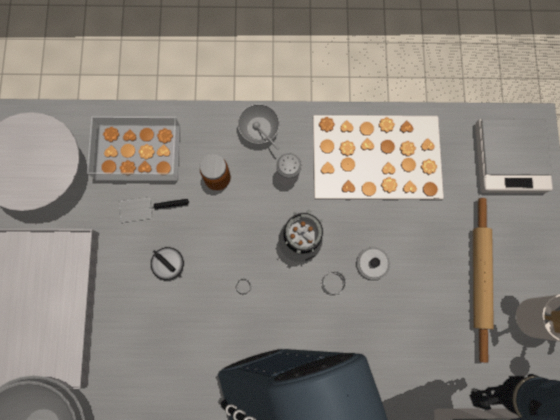

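```bash
python3 - <<'E'
import cv2
a=cv2.imread('pics/scene0.png');
x=cv2.resize(a[150:230,330:430],None,fx=4,fy=4,interpolation=cv2.INTER_CUBIC)
y=cv2.resize(a[170:250,180:280],None,fx=4,fy=4,interpolation=cv2.INTER_CUBIC)
b=cv2.imread('pics/top0.png')
z=cv2.resize(b[225:290,115:215],None,fx=4,fy=4,interpolation=cv2.INTER_CUBIC)
w=cv2.resize(b[190:255,255:355],None,fx=4,fy=4,interpolation=cv2.INTER_CUBIC)
import numpy as np
cv2.imwrite('pics/crop.png',np.vstack([np.hstack([x,y]),np.hstack([z,w])]))
E
```

```text
(no output)
```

View pics/crop.png

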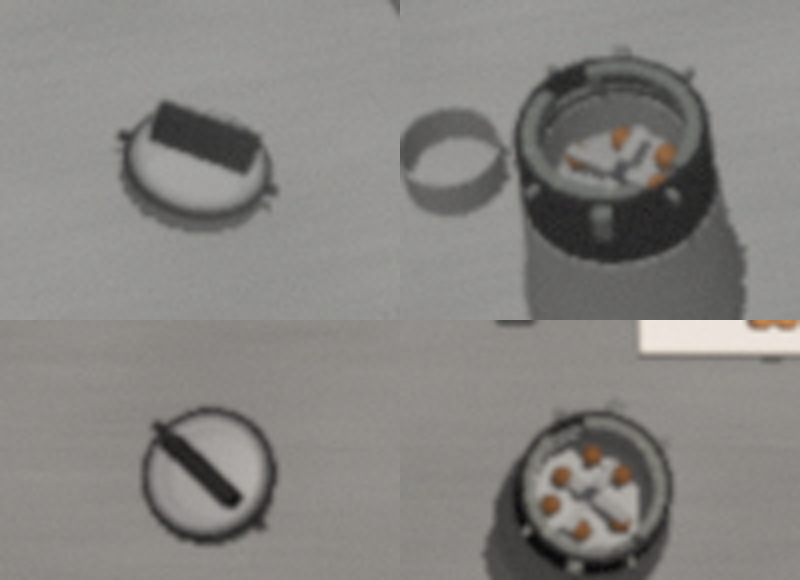

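The scene view shows the mill at about (233,205), with slot ribs at (248,219) and (219,187). The lid is at (380,185) with its bar along the pointers (361,184) to (398,197). The top view shows the lid at (167,263) and the tin lid at (372,263). Next I'll refine with repeated detections and my own pixel fit.

```bash
python3 - <<'E'
from h import *
from scipy.optimize import least_squares
np.set_printoptions(precision=4,suppress=True)
C={}
for k in range(3):
  for n in ['scene','top']:
    C[n]=ctrl.read_camera(n)
    o=[]
    for q in ['lid_bar','lid_lug','collar','slot','pulse_mark']:
        r=ctrl.spot_point(n,q); o.append(np.round(r[0]['centre'],4) if r else None)
    print(n,*o)
s,t=C['scene'],C['top']
# pixel fit: collar ribs; (cam,u,v,angle offset deg,r)
obs=[(s,230.2,223.0,-40,.053),(s,235.7,182.5,140,.053),(s,248.2,217.5,0,.052),(s,218.7,187,180,.052),(s,213.2,216.5,-82,.052),(s,252,188,98,.052),
 (t,309,212-0,0,0)]
def w(u,v): return 255+(u-400)/4,190+(v-320)/4
T=[(w(560,413),0),(w(613,404),0),(w(665,442),0),(w(530,533),0),(w(575,566),0),(w(631,560),0)]
for (u,v),_ in T: 
    p=atz(t,u,v,.159); print('top rib',p, np.degrees(np.arctan2(p[1]+.0585,p[0]-.519)),np.hypot(p[1]+.0585,p[0]-.519))
def f(p):
    e=[]
    for c,u,v,a,r in obs[:6]:
        th=p[2]+np.radians(a); a_=proj(c,[p[0]+r*np.cos(th),p[1]+r*np.sin(th),.158]); e+= [a_[0]-u,a_[1]-v]
    return e
r=least_squares(f,[.519,-.0585,.45]); print('collar scene fit',r.x,np.degrees(r.x[2]),r.fun)
# lid pointers, triangulate
P=[(s,361.2,183.8),(t,154.5,251.75)]; Q=[(s,398,197.),(t,180.5,275.5)]
def tri(P):
    A=np.zeros((3,3));b=np.zeros(3)
    for c,u,v in P:
        o,d=ray(c,u,v); d/=np.linalg.norm(d); M=np.eye(3)-np.outer(d,d); A+=M;b+=M@o
    return np.linalg.solve(A,b)
for c,q in ((s,[(361.2,183.8),(398,197)]),(t,[(154.5,251.75),(180.5,275.5)])):
    a,b=[atz(c,*x,.018) for x in q]; print('ptr',a,b,(a+b)/2,np.degrees(np.arctan2(*(a-b)[1::-1])))
for n in ['scene','top']:
    for m in ctrl.masks_of(n,'lid_bar')[:1]:
        R=m['region']; cs=cv2.findContours(R.astype(np.uint8),0,1)[0]; e=cv2.fitEllipse(max(cs,key=len)); print(n,e,R.sum(),m['confidence'])
        print(atz(C[n],*e[0],.02))
E
```

```text
scene [0.4466 0.3199 0.0451] [0.4741 0.3427 0.0044] [ 0.5175 -0.0621  0.1546] [ 0.5557 -0.039   0.1592] [ 0.5685 -0.0643  0.1577]
top [0.4511 0.3158 0.0447] [0.4725 0.3464 0.0088] None [ 0.5561 -0.0345  0.1577] [ 0.5698 -0.0721  0.1586]
scene None [0.477  0.3413 0.0018] [ 0.5163 -0.0597  0.1606] [ 0.5592 -0.0411  0.1607] [ 0.5703 -0.0689  0.1587]
top [0.4514 0.3151 0.042 ] [ 0.5553 -0.0377  0.1593] [ 0.5172 -0.0582  0.1653] [ 0.557  -0.0375  0.1595] [ 0.5714 -0.0715  0.1557]
scene [0.4466 0.3157 0.0444] [0.4788 0.344  0.0031] [ 0.5174 -0.06    0.158 ] [ 0.555  -0.0429  0.1608] [ 0.5703 -0.0706  0.1586]
top [0.4545 0.3154 0.0416] [0.473  0.3442 0.007 ] [ 0.5174 -0.0567  0.1602] [ 0.5549 -0.0401  0.159 ] [ 0.5715 -0.0717  0.1563]
top rib [ 0.5643 -0.0373  0.159 ] 25.06309483519406 0.049969173014901724
top rib [ 0.5704 -0.0717  0.159 ] -14.398900782444462 0.05303366021137114
top rib [ 0.5455 -0.105   0.159 ] -60.33858255557829 0.053522546850679184
top rib [ 0.486  -0.0178  0.159 ] 129.008236484931 0.052432992712789395
top rib [ 0.4649 -0.0464  0.159 ] 167.35325253636094 0.05543276177638925
top rib [ 0.4689 -0.0821  0.159 ] -154.78526140924416 0.05541467860158532
collar scene fit [ 0.517  -0.0557  0.4303] 24.655050929728073 [ 0.0968 -0.3569 -0.0904  0.2209 -0.2883  0.1775  0.4443  0.0264  0.3337
 -0.039  -0.5031  0.0713]
ptr [0.4163 0.2835 0.018 ] [0.4807 0.3566 0.018 ] [0.4485 0.32   0.018 ] -131.37813687773166
ptr [0.4805 0.3526 0.018 ] [0.414  0.2769 0.018 ] [0.4472 0.3147 0.018 ] 48.687056638741595
scene ((378.892578125, 189.8831329345703), (26.86593246459961, 38.96045684814453), 108.50895690917969) 863 0.78
[0.4485 0.3184 0.02  ]
top ((166.3636932373047, 263.4484558105469), (31.742055892944336, 32.660186767578125), 20.938207626342773) 858 0.87
[0.4474 0.3173 0.02  ]
```

Call:
arm_command(
  moves=[
    [[0,0,-20,10],[0,0,-10,10]],
  ],
  hand=0,
)

```text
time_s: 3.35
eef_pos: [0.1491, -0.4774, 0.2701]
ee_rot: [[-0.052, -0.999, 0.0], [-0.999, 0.052, -0.001], [0.001, -0.0, -1.0]]
ft_force: [-0.4, 0.1, 0.2]
gripper_width: 0.0853
```

```bash
python3 - <<'E'
from h import *
s=ctrl.get_state();print(s['joint_pos'],s['eef_pos'],s['ee_rot'])
E
```

```text
[-1.26799540e+00  2.09956638e-01  3.92884411e-02  1.39945931e+00
 -1.39875871e-05  1.92555839e+00] [ 0.1491404  -0.47740447  0.27011536] [[-5.19378216e-02 -9.98650303e-01  1.86087333e-04]
 [-9.98650121e-01  5.19376924e-02 -6.42562631e-04]
 [ 6.32030420e-04 -2.19209441e-04 -9.99999776e-01]]
```

Call:
arm_command(
  moves=[
    [[0,0,0,-10.5],[0,0,0,-10.5],[0,0,0,-10.5],[0,0,0,-10.5],[0,0,0,-10.5],[0,0,0,-10.5],[0,0,0,-10.5],[0,0,0,-10.5]],
  ],
)

```text
time_s: 4.35
eef_pos: [0.1491, -0.4773, 0.2693]
ee_rot: [[0.99, -0.144, 0.0], [-0.144, -0.99, -0.0], [0.0, 0.0, -1.0]]
ft_force: [-1.1, -0.6, 0.6]
gripper_width: 0.0855
```

Call:
arm_command(
  moves=[
    [[0,0,0,-10.5],[0,0,0,-10.5],[0,0,0,-10.5],[0,0,0,-10.5],[0,0,0,-10.5],[0,0,0,-10.5],[0,0,0,-10.5],[0,0,0,-10.5]],
  ],
)

```text
time_s: 5.35
eef_pos: [0.1491, -0.4772, 0.2693]
ee_rot: [[0.247, 0.969, 0.0], [0.969, -0.247, -0.0], [0.0, 0.0, -1.0]]
ft_force: [0.7, -0.5, 0.0]
gripper_width: 0.0857
```

Call:
arm_command(
  moves=[
    [[0,0,0,-10.5],[0,0,0,-10.5],[0,0,0,-10.5],[0,0,0,-10.5],[0,0,0,-10.5],[0,0,0,-10.5],[0,0,0,-1],[0,0,0,0]],
  ],
)

```text
time_s: 6.35
eef_pos: [0.1491, -0.4773, 0.2693]
ee_rot: [[-0.756, 0.654, -0.0], [0.654, 0.756, 0.0], [0.0, 0.0, -1.0]]
ft_force: [-0.1, 0.1, 0.3]
gripper_width: 0.0856
```

Call:
arm_command(
  moves=[
    [[8,42,0,0],[12,45,0,0],[15,45,0,0],[17,45,0,0],[17,45,0,0],[17,45,0,0],[17,45,0,0],[17,45,0,0]],
  ],
)

```text
time_s: 7.35
eef_pos: [0.2908, -0.1268, 0.2695]
ee_rot: [[-0.756, 0.654, 0.001], [0.654, 0.756, -0.0], [-0.001, 0.0, -1.0]]
ft_force: [1.0, -0.4, 0.8]
gripper_width: 0.0852
```

Call:
arm_command(
  moves=[
    [[17,45,0,0],[17,45,0,0],[17,45,0,0],[17,45,0,0],[17,45,0,0],[17,45,0,0],[17,45,0,0],[17,45,0,0]],
  ],
)

```text
time_s: 8.35
eef_pos: [0.4223, 0.2352, 0.2693]
ee_rot: [[-0.757, 0.654, 0.0], [0.654, 0.757, 0.0], [-0.0, 0.0, -1.0]]
ft_force: [0.7, -0.1, -0.2]
gripper_width: 0.0858
```

```bash
cat > go.py <<'E'
from h import *
import sys
def need(x,y,z,a):
    s=ctrl.get_state(); R=np.array(s['ee_rot']); p=np.array(s['eef_pos'])
    print('t',s['time_s'],'pos',p.round(4),'ang',np.degrees(np.arctan2(R[1,0],R[0,0])).round(2),'q',np.round(s['joint_pos'],2),'F',np.round(s['ft_force'],1),'M',np.round(s['torque'],2),'w',round(s['gripper_width'],4))
    d=R.T@(np.array([x,y,z])-p)*1000
    da=(np.degrees(np.arctan2(R[1,0],R[0,0]))-a+180)%360-180
    print('need mm',d.round(1),'spin',da.round(2))
if __name__=='__main__': need(*map(float,sys.argv[1:5]))
E
python3 go.py .448 .317 .12 139
```

```text
t 8.35 pos [0.4223 0.2352 0.2693] ang 139.17 q [ 0.51  0.18 -0.01  1.39 -0.   -0.35] F [ 0.7 -0.1 -0.2] M [-0.05 -0.07 -0.02] w 0.0858
need mm [ 34.   78.7 149.4] spin 0.17
```

Call:
arm_command(
  moves=[
    [[10,25,0,0],[12,27,30,0],[12,27,40,0],[0,0,40,0],[0,0,30,0],[0,0,10,0],[0,0,0,0]],
  ],
)

```text
time_s: 9.22
eef_pos: [0.4477, 0.3155, 0.1196]
ee_rot: [[-0.758, 0.653, -0.0], [0.653, 0.758, -0.0], [0.0, -0.0, -1.0]]
ft_force: [-0.1, -0.9, 0.2]
gripper_width: 0.0858
```

```bash
python3 - <<'E'
from h import *
from go import need
need(.448,.317,.04,139)
o=[]
for n,b in (('scene',(110,250,300,460)),('top',(200,320,90,250))):
    c=snap(n,n+'1'); i=c['img'][b[0]:b[1],b[2]:b[3],::-1]; o.append(cv2.resize(i,(640,560) if n=='scene' else (640,480),interpolation=cv2.INTER_CUBIC)[:,:400 if 0 else 640])
    r=ctrl.spot_point(n,'lid_bar'); print(r)
cv2.imwrite('pics/c1.png',cv2.resize(np.hstack([o[0][:480],o[1]]),None,fx=.62,fy=.62))
E
```

```text
t 9.225 pos [0.4477 0.3155 0.1196] ang 139.27 q [ 0.61  0.36 -0.14  1.07 -0.   -0.25] F [-0.1 -0.9  0.2] M [-0.01 -0.02 -0.02] w 0.0858
need mm [ 0.7  1.3 79.6] spin 0.27
[{'centre': [0.4509, 0.3142, 0.0422], 'confidence': 0.74}, {'centre': [0.4774, 0.3444, 0.0027], 'confidence': 0.2}]
[{'centre': [0.4523, 0.3154, 0.0419], 'confidence': 0.81}]
```

View pics/c1.png

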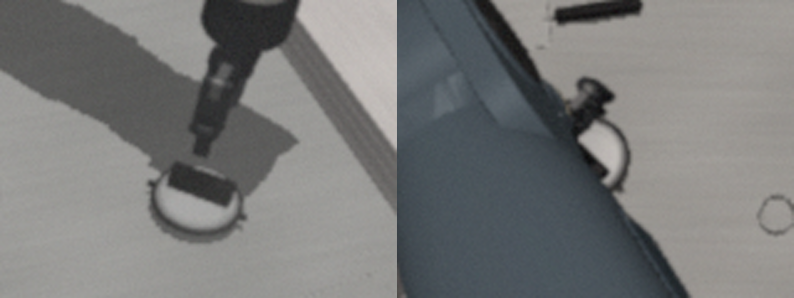

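Call:
arm_command(
  moves=[
    [[1,1,20,0.3],[0,0,25,0],[0,0,20,0],[0,0,10,0],[0,0,4,0],[0,0,0,0]],
  ],
)

```text
time_s: 10.18
eef_pos: [0.4478, 0.3172, 0.0408]
ee_rot: [[-0.755, 0.655, 0.001], [0.655, 0.755, 0.0], [-0.0, 0.001, -1.0]]
ft_force: [0.2, -0.5, 0.0]
gripper_width: 0.0854
```

Call:
arm_command(
  moves=[
    [[0,0,0,0],[0,0,0,0],[0,0,0,0],[0,0,0,0],[0,0,0,0],[0,0,0,0],[0,0,0,0],[0,0,0,0]],
  ],
  hand=1,
)

```text
time_s: 11.18
eef_pos: [0.4477, 0.3171, 0.0405]
ee_rot: [[-0.755, 0.655, 0.0], [0.655, 0.755, 0.0], [-0.0, 0.0, -1.0]]
ft_force: [0.6, 0.4, 6.1]
gripper_width: 0.0128
```

```bash
python3 - <<'E'
from h import *
from go import need
need(.448,.317,.04,139)
c=snap('scene','s2'); cv2.imwrite('pics/c2.png',cv2.resize(c['img'][110:250,300:460,::-1],None,fx=4,fy=4,interpolation=cv2.INTER_CUBIC))
E
```

```text
t 11.175 pos [0.4477 0.3171 0.0405] ang 139.05 q [ 0.62  0.43 -0.26  0.88  0.   -0.24] F [0.6 0.4 6.1] M [0.12 0.16 0.01] w 0.0128
need mm [-0.4  0.1  0.5] spin 0.05
```

View pics/c2.png

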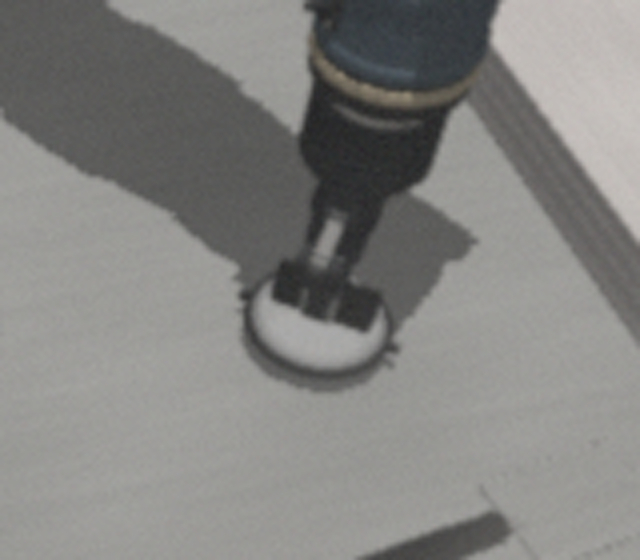

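The fingers are gripping the bar: opening is 12.8 mm, with the fingers around the bar's middle at about (328,290) in the crop. Lifting now.

Call:
arm_command(
  moves=[
    [[0,0,-10,0],[0,0,-25,0],[0,0,-40,0],[0,0,-45,0],[0,0,-45,0],[0,0,-40,0],[0,0,-25,0],[0,0,0,0]],
  ],
)

```text
time_s: 12.22
eef_pos: [0.448, 0.3173, 0.2722]
ee_rot: [[-0.755, 0.655, 0.002], [0.655, 0.755, 0.002], [-0.001, 0.003, -1.0]]
ft_force: [0.4, -0.0, -1.3]
gripper_width: 0.0131
```

```bash
python3 go.py .5175 -.058 .27 115.5
```

```text
t 12.225 pos [0.448  0.3173 0.2722] ang 139.05 q [ 0.62  0.31  0.18  1.43 -0.   -0.24] F [ 0.4 -0.  -1.3] M [ 0.02 -0.02  0.04] w 0.0131
need mm [-298.5 -238.     1.8] spin 23.55
```

Call:
arm_command(
  moves=[
    [[-20,-16,0,0],[-30,-24,0,0],[-38,-30,0,0],[-40,-32,0,0],[-40,-32,0,0],[-40,-32,0,0],[-35,-28,0,0],[-25,-20,0,0]],
  ],
)

```text
time_s: 13.22
eef_pos: [0.5092, -0.0222, 0.2692]
ee_rot: [[-0.754, 0.656, -0.002], [0.656, 0.754, -0.0], [0.001, -0.001, -1.0]]
ft_force: [0.4, 0.2, -1.2]
gripper_width: 0.0126
```

Call:
arm_command(
  moves=[
    [[-20,-16,0,0],[-10,-8,0,0],[0,0,0,6],[0,0,0,8],[0,0,0,7],[0,0,0,2.5],[0,0,0,0]],
  ],
)

```text
time_s: 14.1
eef_pos: [0.5163, -0.0576, 0.2698]
ee_rot: [[-0.432, 0.902, -0.001], [0.902, 0.432, 0.0], [0.001, -0.001, -1.0]]
ft_force: [0.5, -0.3, -1.4]
gripper_width: 0.0131
```

```bash
python3 - <<'E'
from h import *
from go import need
np.set_printoptions(precision=4,suppress=True)
need(.5175,-.058,.27,115.5)
for n in ['scene','top']:
    c=snap(n,n+'3')
    for q in ['lid_bar','lid_lug','collar','slot','pulse_mark','tin_lid_mid']:
        for r in ctrl.spot_point(n,q)[:2]: print(n,q,np.round(r['centre'],4),round(r['confidence'],2),np.round(proj(c,r['centre'])))
    b=(100,260,150,310) if n=='scene' else (150,310,220,380)
    cv2.imwrite(f'pics/c3{n}.png',cv2.resize(c['img'][b[0]:b[1],b[2]:b[3],::-1],None,fx=3.7,fy=3.7,interpolation=cv2.INTER_CUBIC))
E
```

```text
t 14.1 pos [ 0.5163 -0.0576  0.2698] ang 115.6 q [-0.11  0.25  0.09  1.41  0.   -0.56] F [ 0.5 -0.3 -1.4] M [0.01 0.01 0.03] w 0.0131
need mm [-0.9  0.9 -0.2] spin 0.1
scene lid_bar [ 0.5146 -0.0564  0.2747] 0.76 [226. 159.]
scene lid_lug [ 0.5515 -0.0426  0.2315] 0.91 [239. 189.]
scene lid_lug [ 0.7146 -0.0201  0.0003] 0.73 [273. 320.]
scene collar [ 0.5167 -0.0608  0.1582] 0.9 [231. 202.]
scene collar [ 0.4507 -0.2662  0.0228] 0.34 [145. 235.]
scene slot [ 0.5539 -0.0373  0.1582] 0.83 [245. 214.]
scene slot [ 0.5512 -0.0419  0.2304] 0.24 [240. 189.]
scene pulse_mark [ 0.569  -0.0715  0.159 ] 0.81 [229. 223.]
scene tin_lid_mid [ 0.4523 -0.2652  0.0253] 0.75 [145. 234.]
scene tin_lid_mid [ 0.5532 -0.0413  0.2323] 0.28 [240. 189.]
top lid_bar [0.7036 0.1824 0.0012] 0.45 [218. 177.]
top collar [0.3878 0.1016 0.0054] 0.29 [243. 285.]
top tin_lid_mid [ 0.4509 -0.2642  0.0201] 0.75 [373. 263.]
```

View pics/c3scene.png

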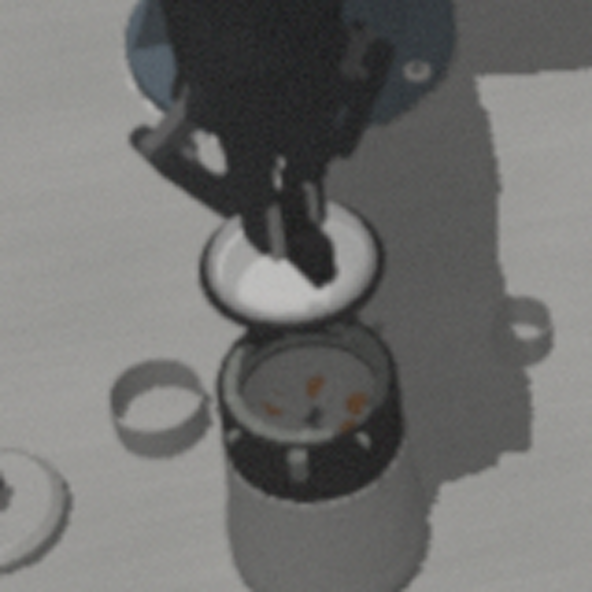

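View pics/c3top.png

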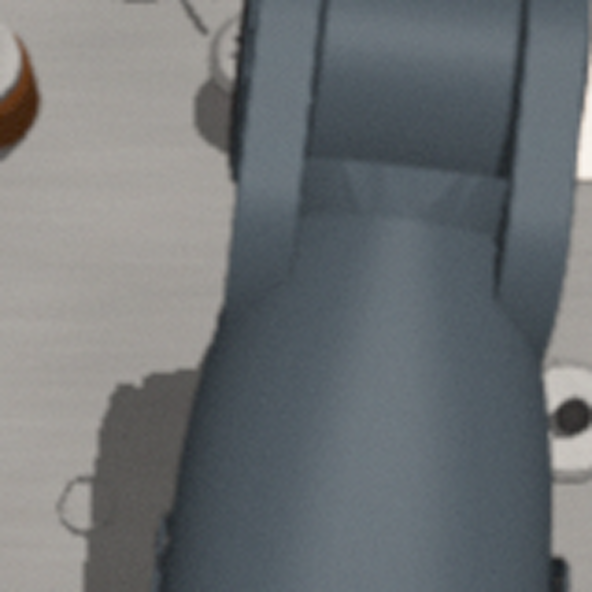

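The scene view shows the lid held level above the collar: its rim spans columns 204–254 and the collar below spans about 209–259. The top camera is blocked by the arm. I'll compare both ellipses in this one view.

```bash
python3 - <<'E'
from h import *
np.set_printoptions(precision=4,suppress=True)
from scipy.optimize import least_squares
c=ctrl.read_camera('scene')
img=cv2.imread('pics/scene3.png'); im0=cv2.imread('pics/scene0.png')
th=np.linspace(0,2*np.pi,73)
def circ(cx,cy,z,r): return np.array([proj(c,[cx+r*np.cos(t),cy+r*np.sin(t),z]) for t in th])
# overlay hypotheses
S=6
def ov(im,b,items,fn):
    i=cv2.resize(im[b[0]:b[1],b[2]:b[3]],None,fx=S,fy=S,interpolation=cv2.INTER_CUBIC)
    for pts,col in items:
        q=((pts-[b[2],b[0]]+.5)*S).astype(np.int32); cv2.polylines(i,[q.reshape(-1,1,2)],False,col,1)
    cv2.imwrite(fn,i)
a=np.radians(25.5); cc=(.5173,-.0577)
ribs=[]
for d in (0,-40,-82,180,140,98):
    t=a+np.radians(d); ribs.append((np.array([proj(c,[cc[0]+r*np.cos(t),cc[1]+r*np.sin(t),.16]) for r in (.046,.054)]),(0,255,0)))
ov(im0,(175,235,195,285),[(circ(*cc,.16,.05),(0,0,255)),(circ(*cc,.16,.038),(255,0,0))]+ribs,'pics/o0.png')
p=(.5163,-.0576); al=np.radians(115.6-90)
pt=[]
for d in (0,np.pi):
    t=al+d; pt.append((np.array([proj(c,[p[0]+r*np.cos(t),p[1]+r*np.sin(t),.247]) for r in (.046,.053)]),(0,255,0)))
ov(img,(130,200,190,280),[(circ(*p,.247,.0475),(0,0,255))]+pt,'pics/o1.png')
E
```

```text
(no output)
```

View pics/o0.png

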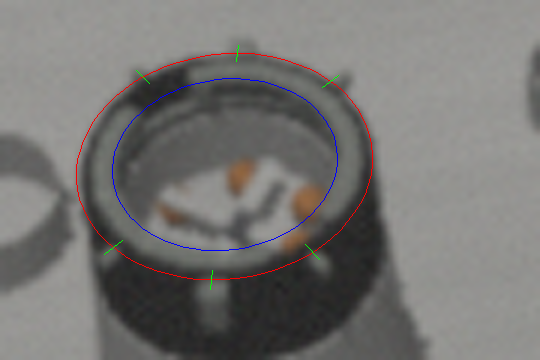

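View pics/o1.png

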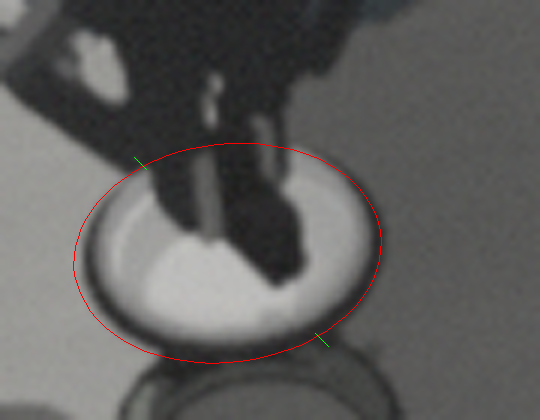

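Call:
arm_command(
  moves=[
    [[-1,1,15,0],[0,0,25,0],[0,0,18,0],[0,0,6,0],[0,0,0,0]],
  ],
)

```text
time_s: 15.48
eef_pos: [0.5177, -0.0585, 0.206]
ee_rot: [[-0.431, 0.902, -0.001], [0.902, 0.431, 0.0], [0.0, -0.001, -1.0]]
ft_force: [0.6, 0.1, -0.6]
gripper_width: 0.0128
```

```bash
python3 - <<'E'
from h import *
from go import need
need(.5173,-.0577,.1845,115.5)
c=snap('scene','s4'); cv2.imwrite('pics/c4.png',cv2.resize(c['img'][150:250,180:290,::-1],None,fx=5.4,fy=5.4,interpolation=cv2.INTER_CUBIC))
E
```

```text
t 15.475 pos [ 0.5177 -0.0585  0.206 ] ang 115.55 q [-0.11  0.26 -0.05  1.26 -0.   -0.56] F [ 0.6  0.1 -0.6] M [-0.03 -0.07  0.02] w 0.0128
need mm [ 0.9 -0.  21.5] spin 0.05
```

View pics/c4.png

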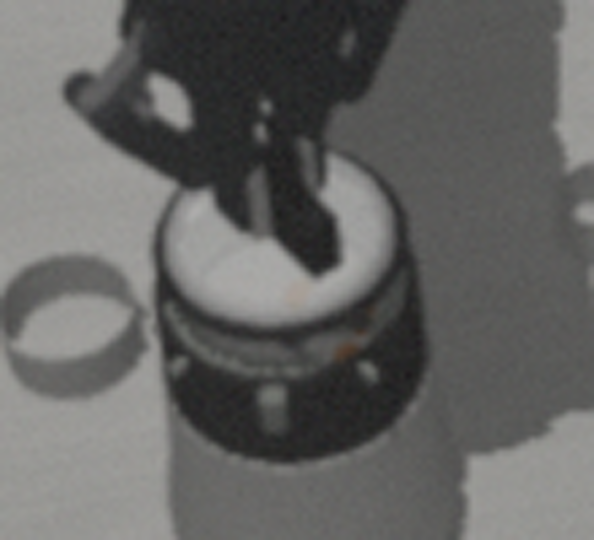

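Call:
arm_command(
  moves=[
    [[0,0,3,0],[0,0,3,0],[0,0,2,0],[0,0,0,0]],
  ],
)

```text
time_s: 16.02
eef_pos: [0.5179, -0.0585, 0.1982]
ee_rot: [[-0.431, 0.902, -0.0], [0.902, 0.431, 0.0], [0.0, -0.0, -1.0]]
ft_force: [0.5, 1.0, -1.3]
gripper_width: 0.0125
```

Call:
arm_command(
  moves=[
    [[0,0,2,0],[0,0,2,0],[0,0,0,0]],
  ],
)

```text
time_s: 16.4
eef_pos: [0.5178, -0.0585, 0.1941]
ee_rot: [[-0.431, 0.902, -0.0], [0.902, 0.431, 0.0], [0.0, -0.0, -1.0]]
ft_force: [-0.1, -0.1, -0.6]
gripper_width: 0.0128
```

Call:
arm_command(
  moves=[
    [[0,0,2,0],[0,0,2,0],[0,0,2,0],[0,0,0,0]],
  ],
)

```text
time_s: 16.9
eef_pos: [0.5178, -0.0585, 0.1881]
ee_rot: [[-0.431, 0.902, -0.0], [0.902, 0.431, 0.0], [0.0, -0.0, -1.0]]
ft_force: [-0.4, 0.8, -1.4]
gripper_width: 0.0125
```

Call:
arm_command(
  moves=[
    [[0,0,1.5,0],[0,0,1.5,0],[0,0,0,0]],
  ],
)

```text
time_s: 17.27
eef_pos: [0.5178, -0.0585, 0.1852]
ee_rot: [[-0.431, 0.902, -0.0], [0.902, 0.431, 0.0], [0.0, -0.0, -1.0]]
ft_force: [-0.7, -0.4, -1.1]
gripper_width: 0.0127
```

Call:
arm_command(
  moves=[
    [[0,0,1,0],[0,0,0,0]],
  ],
)

```text
time_s: 17.52
eef_pos: [0.5179, -0.0585, 0.1845]
ee_rot: [[-0.431, 0.902, 0.0], [0.902, 0.431, -0.0], [-0.0, 0.0, -1.0]]
ft_force: [-3.1, -0.9, 2.6]
gripper_width: 0.0127
```

Call:
arm_command(
  moves=[
    [[0,0,0.7,0],[0,0,0,0]],
  ],
)

```text
time_s: 17.77
eef_pos: [0.5179, -0.0586, 0.1845]
ee_rot: [[-0.431, 0.902, 0.001], [0.902, 0.431, -0.0], [-0.0, 0.001, -1.0]]
ft_force: [-7.2, -0.5, 14.3]
gripper_width: 0.0133
```

```bash
python3 - <<'E'
from h import *
from go import need
need(.5173,-.0577,.1845,115.5)
c=snap('scene','s5'); cv2.imwrite('pics/c5.png',cv2.resize(c['img'][150:250,180:290,::-1],None,fx=5.4,fy=5.4,interpolation=cv2.INTER_CUBIC))
E
```

```text
t 17.775 pos [ 0.5179 -0.0586  0.1845] ang 115.55 q [-0.11  0.27 -0.1   1.2  -0.   -0.56] F [-7.2 -0.5 14.3] M [0.06 1.64 0.01] w 0.0133
need mm [ 1.  -0.2 -0. ] spin 0.05
```

View pics/c5.png

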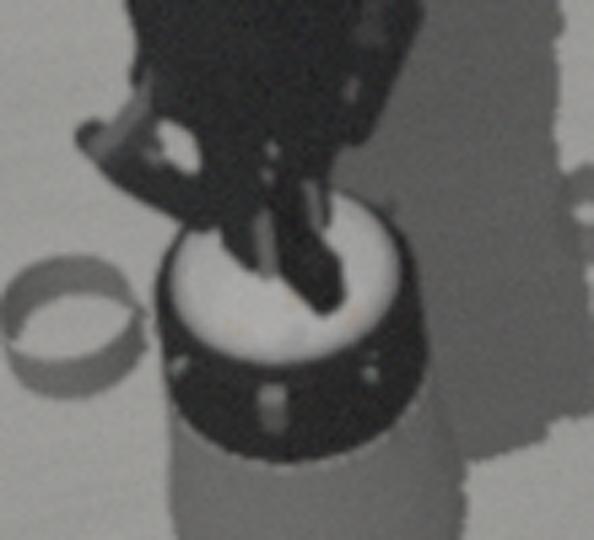

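The lid seated at z = 0.1845, exactly as predicted, with 14 N upward. In the picture the rim is flush on the collar and the near pointer stands over the open rib at (370,365). I'll relieve the side force a little, then turn.

Call:
arm_command(
  moves=[
    [[0.4,-0.9,-0.2,0],[0,0,0,0]],
  ],
)

```text
time_s: 18.08
eef_pos: [0.5178, -0.0586, 0.1845]
ee_rot: [[-0.431, 0.902, 0.002], [0.902, 0.431, -0.0], [-0.001, 0.002, -1.0]]
ft_force: [2.2, 0.5, 7.4]
gripper_width: 0.0125
```

Call:
arm_command(
  moves=[
    [[0,0,0,3],[0,0,0,4],[0,0,0,4],[0,0,0,4],[0,0,0,0]],
  ],
)

```text
time_s: 18.7
eef_pos: [0.5176, -0.0584, 0.1845]
ee_rot: [[-0.182, 0.983, 0.002], [0.983, 0.182, 0.0], [0.0, 0.002, -1.0]]
ft_force: [-0.3, 1.4, 9.2]
gripper_width: 0.0129
```

```bash
python3 go.py .5173 -.0577 .1845 75.5
```

```text
t 18.7 pos [ 0.5176 -0.0584  0.1845] ang 100.5 q [-0.11  0.27 -0.1   1.2   0.   -0.3 ] F [-0.3  1.4  9.2] M [ 0.4   0.24 -0.14] w 0.0129
need mm [ 0.7 -0.2 -0. ] spin 25.0
```

Call:
arm_command(
  moves=[
    [[0,0,0,4],[0,0,0,4],[0,0,0,4],[0,0,0,4],[0,0,0,4],[0,0,0,3],[0,0,0,2],[0,0,0,0]],
  ],
)

```text
time_s: 19.7
eef_pos: [0.5176, -0.0582, 0.1845]
ee_rot: [[0.25, 0.968, 0.002], [0.968, -0.25, 0.001], [0.001, 0.002, -1.0]]
ft_force: [0.3, 3.4, 8.9]
gripper_width: 0.0127
```

```bash
python3 - <<'E'
from h import *
from go import need
need(.5173,-.0577,.1845,75.5)
c=snap('scene','s6'); cv2.imwrite('pics/c6.png',cv2.resize(c['img'][150:250,180:290,::-1],None,fx=5.4,fy=5.4,interpolation=cv2.INTER_CUBIC))
for q in ['lid_bar','lid_lug','tin_lid_mid','cutter_big']: print(q,[(np.round(r['centre'],4),r['confidence']) for r in ctrl.spot_point('scene',q)[:1]])
E
```

```text
t 19.7 pos [ 0.5176 -0.0582  0.1845] ang 75.54 q [-0.11  0.27 -0.1   1.2   0.    0.14] F [0.3 3.4 8.9] M [0.6  0.12 0.09] w 0.0127
need mm [ 0.4 -0.4 -0. ] spin 0.04
lid_bar [(array([ 0.5163, -0.0578,  0.1908]), 0.87)]
lid_lug [(array([ 0.5565, -0.0664,  0.1474]), 0.56)]
tin_lid_mid [(array([ 0.4565, -0.264 ,  0.0213]), 0.62)]
cutter_big [(array([ 0.403 , -0.1492, -0.    ]), 0.58)]
```

View pics/c6.png

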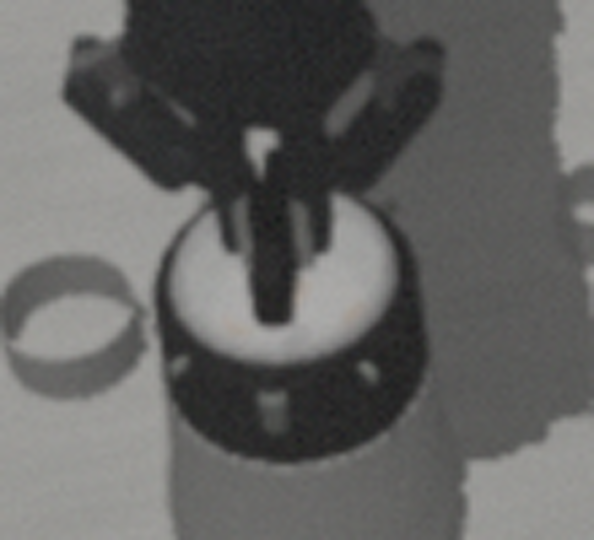

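The bar and its pointer stand over the big pulse rib at (272,405) and the rim is flush. I'll hold briefly, check it is steady and hand in.

Call:
arm_command(
  moves=[
    [[0,0,0,0],[0,0,0,0],[0,0,0,0],[0,0,0,0]],
  ],
)

```text
time_s: 20.45
eef_pos: [0.5176, -0.0582, 0.1845]
ee_rot: [[0.249, 0.968, 0.002], [0.968, -0.249, 0.001], [0.001, 0.002, -1.0]]
ft_force: [0.2, 3.4, 8.1]
gripper_width: 0.0125
```

```bash
python3 - <<'E'
from h import *
from go import need
need(.5173,-.0577,.1845,75.5)
c=ctrl.read_camera('scene')
for q in ['lid_bar','lid_lug','pulse_mark']: print(q,[(np.round(r['centre'],4),r['confidence']) for r in ctrl.spot_point('scene',q)[:1]])
print(ctrl.finish_job())
E
```

```text
t 20.45 pos [ 0.5176 -0.0582  0.1845] ang 75.57 q [-0.11  0.27 -0.1   1.2   0.    0.14] F [0.2 3.4 8.1] M [0.65 0.13 0.1 ] w 0.0125
need mm [ 0.4 -0.4 -0. ] spin 0.07
lid_bar [(array([ 7.163e-01, -2.420e-02, -1.000e-04]), 0.74)]
lid_lug [(array([ 0.5579, -0.0682,  0.1464]), 0.92)]
pulse_mark [(array([ 0.571 , -0.0692,  0.1591]), 0.89)]
the job is handed in; nothing more can be done
None
```

I gripped the mill's lid by its bar and lowered it into the collar with the lugs in the slots. I then turned it 40° clockwise to the pulse marks and handed in at about 20.5 s, still gripping it. `finish_job` reports no verdict, so the result rests on my own checks.

- **Seating:** the lid came to rest with the tool at z = 0.1845 m, the height I had predicted, with about 14 N of upward contact force. The rim looked flush on the collar. A 7 N side push showed up there, which I relieved with a shift of about 1 mm before turning.
- **At the pulse marks:** the tool was steady at 75.5°, about 0.7 mm from the collar centre I had measured. The opening was 12.5 mm on the 14 mm bar, with 8 N of downward press. The bar pointed at the big rib in the picture. The detected lug lay at about -14° from the collar centre, against -12° for the pulse mark.
- **Disagreements:**
  - The last `lid_bar` detection was plainly wrong, as it landed on the shaker.
  - The detection before that read the bar about 5 mm too high, roughly the network's error.
  - The switch angle could not be read directly. I took it from the turn, at about 0.56 rad.
- **Other things on the bench:** after the turn I re-checked only the tin lid and the big cutter. Both were within about 6 mm of their first readings, which is near the detection noise.

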